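Seat a coil in the bench tester and throw its two-stage lever

TASK

With your fingertips, push the coil that stands in the tester's channel along it until it sits against the black back stop. Then push the red-knobbed lever away from the near end, past its first click and all the way to the second stop, where it must stay when you let go. Nothing is to be picked up: keep the coil standing on its channel floor, and leave the spare coil, the jar and the screwdriver beside the tester alone.

Things in the scene. Friction and masses are not known exactly. Their poses are not given: they have to be found in the camera images.
- tester: Green bench coil tester, fixed, 250 x 250 mm, flat deck 35 mm above the bench. Origin: centre of its underside, on the bench. Its x axis points from its near end (robot side) to its rear, y to its left, z up. The coil channel runs along x at y = +65 mm, the lever slot along x at y = -65 mm, with white, yellow and red marks for the lever's start, first detent and second stop.
- channel_stop (a point): Foot of the black back stop's front face, mid-channel, on the channel floor: x = +75, y = +65, z = +35 mm in the tester's frame. The stop is 22 mm high with two brass contacts. The channel runs from here to x = -120 mm, open at the near end; white floor level with the deck, two aluminium walls 53 mm apart, 8 mm thick, 10 mm high.
- coil_center (a point): Centre of the loose coil to test: upright bobbin, black flanges, copper winding, 48 mm diameter, 40 mm high, about 0.18 kg (varies), standing in the channel 75 to 125 mm short of its seat. Seated against the stop, this point is at x = +51, y = +65 (within 3), z = +55 mm in the tester's frame. It slides easily (under 3 N); push it above the walls but below mid-height so that it does not tip.
- lever_knob (a point): Centre of the red ball knob, 26 mm diameter, on a 10 mm thick steel lever that pivots about the tester's y axis at x = -10, y = -65, z = +20 mm in the tester's frame. It is 85 mm from the pivot: at x = -39, z = +100 mm at joint 0, z = +105 mm when upright (joint 0.35), x = +41, z = +88 mm at joint 1.0. Pushes best with the fingertips 10 to 15 mm below this point.
- lever (a joint): Lever angle, rad: 0 at the near end (start, within 0.05; leaning 0.35 towards the tester's -x), 0.44 in the first detent (yellow mark), 1.0 at the second, hard stop (red mark). Grows as the knob is pushed to the tester's +x. A spring draws it to the nearest of these; 3 to 12 N on the knob takes it out of each (the knob rubs on the finger). Beyond about 0.75 it snaps to the second stop and stays.
- spare_center (a point): Centre of a spare coil just like the other, standing on the bench to the left of the tester. Leave alone.
- jar_center (a point): Centre of a closed jar, 52 mm diameter, 70 mm high, standing on the bench to the left of the tester. Leave alone.
- screwdriver: Screwdriver lying on the bench to the right of the tester, roughly along the tester's x. Leave alone.
- coil: The same loose coil; origin at the centre of its underside, z up along its axis.
Not all that is in view belongs to the job. What is shaped like the coil but pink is not meant.

How it is judged:
By the outcome, as a careful person would: the job done as asked, in the order asked, and still so for the second after the job is handed in, with the robot touching nothing.
It also fails if it takes over 43 s, if anything falls off the work surface, if the arm or the gripper's body presses on something with over 40 N, if the wrist force passes 120 N, or if a joint passes its speed limit or range.

ROBOT

A 6-joint arm with a two-finger parallel gripper is mounted at the origin on the work surface. World frame = base frame: x ahead of the robot, y to its left, z up, the work surface at z = 0. Lengths are in m, angles in degrees, forces in N, time in s.
With the tool pointing down it reaches from about 0.375 to 0.975 m from the base axis. Payload 3.8 kg.
Tool frame: the origin (TCP) lies between the finger pads; the fingertips stand 25 mm ahead of it and the grasp point (between the pads) lies 6 mm ahead of it (bot.tip_reach is the distance from the TCP to the fingertips, in m); z points along the fingers, y is the line along which they close (so a half turn about z gives the same grasp; the last joint's range is limited). The gripper opens to 85 mm and grips with 20 to 120 N. Pads are 22 mm wide; open, the fingers measure 114 mm over their backs; the gripper's body (76 mm by 85 mm) begins 54 mm behind the grasp point. The pads swing forward as they close: fully open they stand 13 mm farther back than shut.
Start: joints at [70.193, 15.12, 91.902, -0, 72.978, -2.114], TCP at [0.205, 0.643, 0.256] pointing down, gripper open.
Joint ranges: [-150.88, 150.88], [-54.13, 125.18], [17.81, 147.31], [-75.09, 255.09], [0, 152.58], [-146.25, 146.25]. Speed limits (degrees/s): [147.25, 147.25, 180, 180, 180, 180].

INTERFACE

Orientations are given as [roll, pitch, yaw] about the fixed x, y, z axes, in that order (R = Rz(yaw) Ry(pitch) Rx(roll)).
In Python, from station import status, optics, order, bot gives the robot as it stands.
- The arm moves only by the shell command python3 -m inch 'ROWS' [OPENING]. ROWS is JSON, one flat list of numbers, 6 for each row, row after row: the shift along the tool's x, y, z scaled (see below), then the turn, a rotation vector about the tool's x, y, z scaled (see below). A call has 1 to 5 rows; each row is the pose to reach, as a shift and turn from the pose commanded when the call began, along the tool's axes at that moment; what a row does not reach only later rows make up. The controller multiplies each number of a shift by 0.4 m and each number of a turn by 0.5 rad. A row lasts 1/10 s, in which the tool goes at most 50 mm and 8.59 degrees, less where a joint would pass 70% of its speed; a pose out of reach is approached as far as the arm can. A call with a number of a shift or a turn outside -1 to 1 is refused whole. A call with a gripper value outside its range is refused whole. OPENING is the opening, from -1 (shut) to 1 (fully open), set as the call begins (- or left out, the last holds). The fingers move at their own pace and stop on an object; the grip force is fixed at half the most. Time passes only in rows, so rows that repeat a pose let the fingers close. It gives the time, the measured TCP pose, the force, the opening and the grip force at its end, in the units of the state.
- status.read_state(): the state, without advancing time (a new reading comes with each control period).
- optics.snapshot(name): name is "scene" or "side" or "wrist"; returns the picture (420x560x3 uint8, blue, green, red); there is no depth.
- optics.calibration(name): a dict with "fovy" (degrees; the focal length in pixels is half the picture's height over the tangent of half this angle, whatever the lens; pixels are square), "cx", "cy" (the principal point, pixels), "k1" (the pictures are not rectified: a ray, as slopes to the right and down, at radius r is drawn at 1 + k1 r^2 times it, then the intrinsics apply), "T" (4x4, takes a point from camera to world coordinates). Camera axes: x right, y up, looking along -z (the intrinsics and any distortion apply to the point x, -y, -z); pixel columns grow to the right and rows downward; lengths in m; the calibration is good to about 2 mm. A picture is of the moment at which its call begins: read the wrist's pose just before it. calibration takes no time and is no camera call; for the wrist camera it gives the pose at the moment of the call.
- order.sign_off(): hands the job in; it is judged then, once.
The state is a dict: "time_s": time; "joints": joint angles; "joint_vel": joint speeds; "tau": joint torques, N m; "tcp_pos": TCP position; "ee_rot": TCP orientation; "wrist_force": force on the tool from outside, world axes, zero at the start; "wrist_torque": the same for the moment, N m; "finger_gap": finger opening in m; "grasp_force": force on a finger pad.
Only numpy, scipy, OpenCV 4.12 (cv2) and the standard library are available. Lean on these libraries where they do the work, as an engineer would, in place of code of your own. Each camera call takes 0.05 s, during which the arm holds its last target. There are 200 camera calls.

## Working session

There is one attempt and no reset: what is moved stays moved. The work goes in short steps, Python scripts to look and compute and a shell command to move; the robot and the scene stay as the last step left them, time stands still between calls to the robot, and variables do not carry over. Pictures are saved under pics/ and viewed, at most 10 in all, crops included, and the job is handed in when it is done.

```bash
mkdir -p pics; cat > h.py <<'E'
import numpy as np, cv2
from station import status, optics, order, bot
def ray(c,u,v):
    f=210/np.tan(np.radians(c["fovy"])/2)
    K=np.array([[f,0,c["cx"]],[0,f,c["cy"]],[0,0,1]])
    p=cv2.undistortPoints(np.array([[[u,v]]],float),K,np.array([c["k1"],0,0,0,0.]),).ravel() if 0 else None
    d=np.array([(u-c["cx"])/f,(v-c["cy"])/f]); s=d.copy()
    for _ in range(20): s=d/(1+c["k1"]*(s@s))
    T=np.array(c["T"]); return T[:3,3],T[:3,:3]@np.array([s[0],-s[1],-1])
def on_z(c,u,v,z):
    o,d=ray(c,u,v); return o+d*(z-o[2])/d[2]
def two(c1,p1,c2,p2):
    o1,d1=ray(c1,*p1);o2,d2=ray(c2,*p2)
    t=np.linalg.lstsq(np.c_[d1,-d2],o2-o1,rcond=None)[0]
    a,b=o1+t[0]*d1,o2+t[1]*d2
    return (a+b)/2,np.linalg.norm(a-b)
E
python3 - <<'E'
from h import *
s=status.read_state();print({k:np.round(s[k],3).tolist() for k in("time_s","tcp_pos","ee_rot","finger_gap")})
for n in("scene","side"):
    cv2.imwrite(f"pics/{n}0.png",optics.snapshot(n)); c=optics.calibration(n);print(n,c["fovy"],c["cx"],c["cy"],c["k1"],np.round(c["T"],3).tolist())
E
```

```text
{'time_s': 0.0, 'tcp_pos': [0.205, 0.642, 0.255], 'ee_rot': [-179.869, -0.004, 162.307], 'finger_gap': 0.086}
scene 54.836947555778856 283.02179602520647 212.69064366824395 -0.018376703583607087 [[-0.417, -0.528, 0.739, 1.069], [0.909, -0.232, 0.347, 0.302], [-0.011, 0.817, 0.577, 0.485], [0.0, 0.0, 0.0, 1.0]]
side 43.468898542128656 287.52313853188167 211.25547519029112 -0.07347320123058143 [[-0.818, 0.427, -0.385, 0.223], [-0.575, -0.62, 0.534, 0.531], [-0.011, 0.658, 0.753, 0.776], [0.0, 0.0, 0.0, 1.0]]
```

View pics/scene0.png

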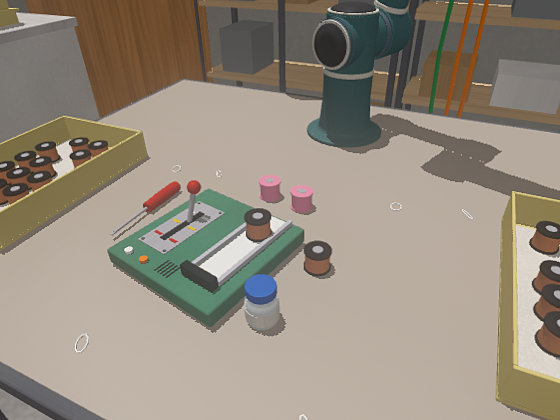

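View pics/side0.png

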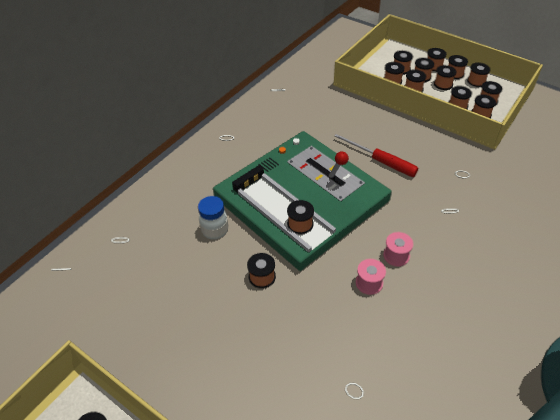

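Both views show the tester: the knob is at (194,187) in scene and (342,158) in side. The channel coil is at (258,222) and (300,215), with the black stop at (200,275) and (248,178). The spare coil and jar stand to its left, the screwdriver to its right, and the pink decoys on the robot side.

```bash
python3 - <<'E'
from h import *
L={}
for n in("scene","side"):
    im=cv2.imread(f"pics/{n}0.png");h=cv2.cvtColor(im,cv2.COLOR_BGR2HSV);c=optics.calibration(n)
    g=cv2.inRange(h,(60,70,40),(90,255,255));
    if n=="scene": g[:150]=0
    else: g[:,420:]=0
    g=cv2.morphologyEx(g,cv2.MORPH_OPEN,np.ones((3,3)))
    k=max(cv2.findContours(g,0,2)[0],key=cv2.contourArea);hull=cv2.convexHull(k)
    print(n,"hull",cv2.approxPolyDP(hull,3,True).reshape(-1,2).tolist())
    for q in cv2.approxPolyDP(hull,3,True).reshape(-1,2):
        print("   ",q,np.round(on_z(c,*q,.035)[:2],3),np.round(on_z(c,*q,0)[:2],3))
    r=cv2.inRange(h,(0,170,90),(6,255,255))|cv2.inRange(h,(174,170,90),(180,255,255))
    x,y=(194,187) if n=="scene" else (342,158)
    m=np.zeros_like(r);cv2.circle(m,(x,y),10,255,-1);r&=m
    M=cv2.moments(r,True);kn=(M['m10']/M['m00'],M['m01']/M['m00'])
    L[n]=(c,kn);print("knob",kn,M['m00'])
    # brass/flange top
    x,y=(258,217) if n=="scene" else (300,211)
    print(np.round(on_z(c,x,y,.075),3))
    cv2.imwrite(f"pics/{n}1.png",cv2.resize(im[150:350,80:360] if n=="scene" else im[110:290,180:420],None,fx=2.8,fy=2.8,interpolation=2))
print(two(*L["scene"],*L["side"]))
E
```

```text
scene hull [[300, 229], [208, 314], [110, 251], [206, 190]]
    [300 229] [0.526 0.081] [0.484 0.064]
    [208 314] [0.763 0.038] [0.739 0.017]
    [110 251] [ 0.715 -0.194] [ 0.688 -0.232]
    [206 190] [ 0.482 -0.152] [ 0.436 -0.187]
knob (191.31578947368422, 182.68421052631578) 19.0
[0.572 0.021 0.075]
side hull [[305, 132], [389, 189], [390, 194], [374, 212], [298, 269], [215, 195], [214, 187]]
    [305 132] [ 0.702 -0.202] [ 0.725 -0.236]
    [389 189] [ 0.473 -0.153] [ 0.485 -0.186]
    [390 194] [ 0.465 -0.142] [ 0.477 -0.174]
    [374 212] [ 0.469 -0.085] [ 0.48  -0.114]
    [298 269] [0.513 0.102] [0.526 0.082]
    [215 195] [0.742 0.051] [0.766 0.028]
    [214 187] [0.757 0.035] [0.782 0.012]
knob (341.61386138613864, 156.53465346534654) 101.0
[0.564 0.021 0.075]
(array([ 0.56330886, -0.11759492,  0.1037665 ]), np.float64(0.005396158736648062))
```

View pics/side1.png

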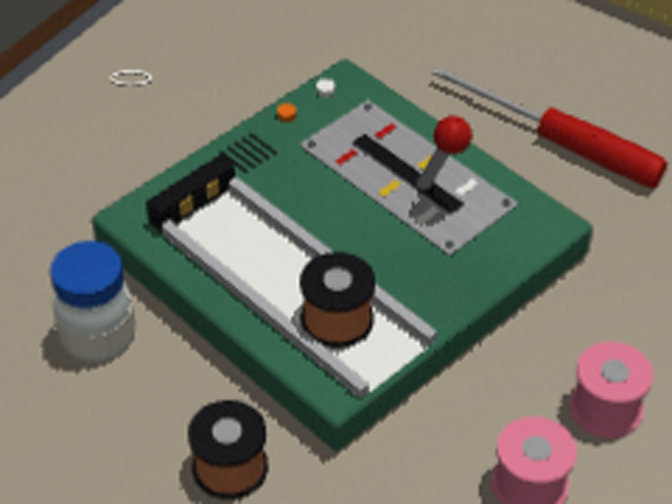

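The crop confirms the layout: the coil top is at about (300.7,210) in side, with the jar and spare clear of the channel. My estimate puts the tester centre at about (0.617,-0.058) with yaw near -11.7°. Next I move overhead for a closer wrist view.

```bash
cat >> h.py <<'E'
from scipy.spatial.transform import Rotation as Ro
def go(pos,yaw=-11.7,tilt=0):
    """numbers for a move to TCP pos; tool y along tester y, tip leading by tilt deg"""
    s=status.read_state(); R=Ro.from_euler('xyz',s["ee_rot"],degrees=True)
    G=Ro.from_euler('z',yaw,degrees=True)*Ro.from_matrix([[-1,0,0],[0,1,0],[0,0,-1]])*Ro.from_euler('y',-tilt,degrees=True)
    z=Ro.from_euler('z',-yaw,degrees=True).apply(G.apply([0,0,1]))
    d=R.inv().apply(np.array(pos)-s["tcp_pos"])
    rv=(R.inv()*G).as_rotvec()
    print("tcp",np.round(s["tcp_pos"],4),"rot",np.round(s["ee_rot"],1),"t",s["time_s"],"F",np.round(s["wrist_force"],1),"zdir",z.round(2));print("dist",np.linalg.norm(d).round(3),"row",np.round(d/.4,3).tolist(),np.round(rv/.5,3).tolist())
E
python3 -c "
from h import *
go([.50,-.03,.30])"
```

```text
tcp [0.2049 0.6425 0.2551] rot [-179.9   -0.   162.3] t 0.1 F [-0.1  0.1 -0. ] zdir [ 0.  0. -1.]
dist 0.736 row [-1.214, -1.378, -0.11] [-0.004, -0.0, -0.209]
```

```bash
python3 -m inch '[-0.4,-0.46,-0.04,0,0,-0.2,-0.4,-0.46,-0.04,0,0,-0.2,-0.4,-0.46,-0.04,0,0,-0.2,-0.4,-0.46,-0.04,0,0,-0.2,-0.4,-0.46,-0.04,0,0,-0.2]' -1; python3 -c "
from h import *
go([.50,-.03,.30])"
```

```text
time_s: 0.6
tcp_pos: [0.3019, 0.4168, 0.2718]
ee_rot: [-179.9, -0.0, 168.0]
wrist_force: [0.7, 0.2, -0.2]
finger_gap: 0.012
grasp_force: 0.0
tcp [0.3019 0.4168 0.2718] rot [-179.9   -0.   168. ] t 0.6 F [ 0.7  0.2 -0.2] zdir [ 0.  0. -1.]
dist 0.49 row [-0.716, -0.99, -0.069] [-0.002, -0.0, -0.009]
```

```bash
python3 -m inch '[-0.36,-0.5,-0.035,0,0,0,-0.36,-0.5,-0.035,0,0,0,-0.36,-0.5,-0.035,0,0,0,-0.36,-0.5,-0.035,0,0,0,-0.36,-0.5,-0.035,0,0,0]' >/dev/null;  python3 -m inch '[-0.36,-0.5,-0.035,0,0,0,-0.36,-0.5,-0.035,0,0,0,-0.36,-0.5,-0.035,0,0,0,-0.36,-0.5,-0.035,0,0,0,-0.36,-0.5,-0.035,0,0,0]'; python3 - <<'E'
from h import *
go([.50,-.03,.30])
im=optics.snapshot("wrist");cv2.imwrite("pics/w0.png",im)
c=optics.calibration("wrist");import json;json.dump({k:np.array(v).tolist() for k,v in c.items()},open("w0.json","w"))
print(np.round(c["T"],3).tolist())
E
```

```text
time_s: 1.6
tcp_pos: [0.5007, -0.0341, 0.3001]
ee_rot: [180.0, -0.0, 168.0]
wrist_force: [0.8, 0.8, 0.3]
finger_gap: 0.0002
grasp_force: 0.0
tcp [ 0.5007 -0.0341  0.3001] rot [180.  -0. 168.] t 1.6 F [0.8 0.8 0.3] zdir [ 0.  0. -1.]
dist 0.004 row [0.004, 0.01, 0.0] [0.0, -0.0, -0.011]
[[0.21, -0.939, -0.271, 0.434], [0.978, 0.2, 0.064, -0.024], [-0.006, -0.279, 0.96, 0.419], [0.0, 0.0, 0.0, 1.0]]
```

View pics/w0.png

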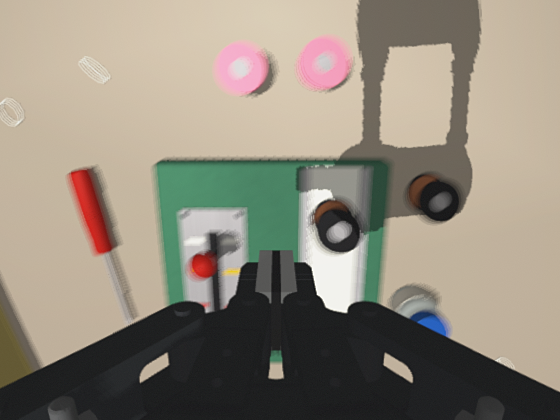

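The wrist view shows the coil's top at about (338,228), the knob at (204,265), the deck's near edge at row 161 (columns 158 to 388) and the channel walls at columns 300 to 372.

```bash
python3 - <<'E'
from h import *
import json
c=json.load(open("w0.json"));c2=optics.calibration("side")
nr,nl=on_z(c,157,162,.035),on_z(c,389,162,.035)
print("near R,L",nr.round(3),nl.round(3),np.linalg.norm(nl-nr),np.degrees(np.arctan2(*(nl-nr)[[1,0]]))-90)
k=two(c,(204,265),c2,(341.6,157.5));print("knob",k)
print("coil top",on_z(c,341,230,.075),two(c,(341,230),c2,(300.5,210)))
y=np.radians(-11.7);R=np.array([[np.cos(y),-np.sin(y)],[np.sin(y),np.cos(y)]])
for C in ((nr+nl)[:2]/2+R@[.125,0],np.array([.617,-.058])):
  print("C",C,"knob",R.T@(k[0][:2]-C),"coil",R.T@(on_z(c,341,230,.075)[:2]-C))
E
```

```text
near R,L [ 0.473 -0.162  0.035] [0.523 0.074 0.035] 0.24160391444420767 -12.058438357812776
knob (array([ 0.57177462, -0.12802355,  0.08713173]), np.float64(0.004649757314376308))
coil top [0.57089305 0.00929176 0.075     ] (array([0.57270109, 0.01004078, 0.06411655]), np.float64(0.004699074128427066))
C [ 0.62031345 -0.06904888] knob [-0.03557102 -0.0675924 ] coil [-0.06428007  0.06669111]
C [ 0.617 -0.058] knob [-0.03008584 -0.07773979] coil [-0.05879489  0.05654373]
```

The wrist view disagrees with the fixed cameras by about 10 mm in y. The arm was still settling (the picture is blurred), so I repeat it at rest.

```bash
python3 -m inch '[0,0,0,0,0,0,0,0,0,0,0,0,0,0,0,0,0,0]' >/dev/null; python3 - <<'E'
from h import *
c=optics.calibration("wrist");im=optics.snapshot("wrist");cv2.imwrite("pics/w1.png",im)
go([.5,-.03,.3])
h=cv2.cvtColor(im,cv2.COLOR_BGR2HSV)
g=cv2.inRange(h,(60,70,40),(90,255,255));k=max(cv2.findContours(g,0,2)[0],key=cv2.contourArea);x,y,w,hh=cv2.boundingRect(k);print(x,y,w)
nr,nl=on_z(c,x,y+1,.035),on_z(c,x+w,y+1,.035);print(nr,nl)
cv2.imwrite("pics/w1c.png",cv2.resize(im[140:330,140:460],None,fx=2.5,fy=2.5,interpolation=2))
import json;json.dump({k:np.array(v).tolist() for k,v in c.items()},open("w1.json","w"))
E
```

```text
tcp [ 0.4999 -0.0305  0.3   ] rot [180.   -0.  168.1] t 2.0 F [-0.8 -1.  -1.4] zdir [ 0.  0. -1.]
dist 0.001 row [-0.0, 0.001, -0.0] [0.0, -0.001, -0.005]
155 159 236
[ 0.46613782 -0.15188941  0.035     ] [0.51635077 0.08789537 0.035     ]
```

View pics/w1c.png

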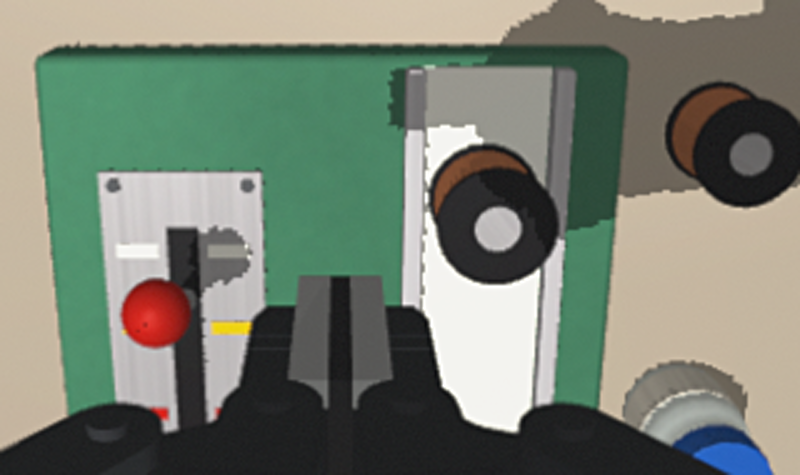

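Sharp now: knob at (202.4,265.2), coil top at (338.8,230.5), channel near end centred at (336,167).

```bash
python3 - <<'E'
from h import *
import json
c=json.load(open("w1.json"));c2=optics.calibration("side");c3=optics.calibration("scene")
# deck edges in static view, crop/2.5+140
P=lambda x,y,z:on_z(c,140+x/2.5,140+y/2.5,z)
nl,nr=P(628,62,.035),P(36,62,.035);print("deck",nl,nr,np.linalg.norm(nl-nr))
k=two(c,(202.4,265.2),c2,(341.6,157.5));print("knob",k,two(c,(202.4,265.2),c3,(193.8,187)))
coil=P(497,226,.075);ch=P(490,68,.035);rear=P(484,430,.035)
print("coil",coil,two(c,(338.8,230.5),c2,(300.5,210)),"chan",ch,rear,np.degrees(np.arctan2(*(rear-ch)[[1,0]])))
y=np.radians(-11.7);R=np.array([[np.cos(y),-np.sin(y)],[np.sin(y),np.cos(y)]])
C=(nr+nl)[:2]/2+R@[.125,0]
print(C,"knob",R.T@(k[0][:2]-C),"coil",R.T@(coil[:2]-C),"ch",R.T@(ch[:2]-C),R.T@(rear[:2]-C))
E
```

```text
deck [0.52140529 0.08746501 0.035     ] [ 0.47085278 -0.15395764  0.035     ] 0.24665857519986764
knob (array([ 0.56259339, -0.11349197,  0.1019507 ]), np.float64(0.001504193961809515)) (array([ 0.56479258, -0.11443995,  0.09847188]), np.float64(0.00023423486898814915))
coil [0.56594849 0.01818027 0.075     ] (array([0.5655621 , 0.01811263, 0.07471691]), np.float64(0.0011231150436394556)) chan [0.51226031 0.03047253 0.035     ] [6.80760723e-01 4.34922764e-04 3.50000000e-02] -10.107615993721534
[ 0.61853189 -0.05859472] knob [-0.04364379 -0.06510026] coil [-0.06705985  0.06451658] ch [-0.12212526  0.06566616] [0.04896543 0.07042239]
```

```bash
cat >> h.py <<'E'
C=np.array([.617,-.058])
def W(x,y,z): 
    a=np.radians(-11.7);return np.r_[C+np.array([[np.cos(a),-np.sin(a)],[np.sin(a),np.cos(a)]])@[x,y],z]
def t():
    s=status.read_state();p=s["tcp_pos"];a=np.radians(11.7);d=np.array(p[:2])-C
    print("tester tcp",np.round([np.cos(a)*d[0]-np.sin(a)*d[1],np.sin(a)*d[0]+np.cos(a)*d[1],p[2]],4))
E
python3 -c "
from h import *
t();go(W(-.14,.065,.12),tilt=20)"
```

```text
tester tcp [-0.1203  0.0031  0.3   ]
tcp [ 0.4999 -0.0305  0.3   ] rot [180.   -0.  168.1] t 2.0 F [-0.8 -1.  -1.4] zdir [ 0.34 -0.   -0.94]
dist 0.191 row [0.049, 0.154, 0.45] [-0.001, -0.7, -0.005]
```

```bash
python3 -m inch '[0.05,0.154,0.45,0,-0.7,0,0.05,0.154,0.45,0,-0.7,0,0.05,0.154,0.45,0,-0.7,0,0.05,0.154,0.45,0,-0.7,0,0.05,0.154,0.45,0,-0.7,0]' >/dev/null; python3 -m inch '[0,0,0,0,0,0,0,0,0,0,0,0]'; python3 -c "
from h import *
t();go(W(-.14,.065,.070),tilt=20)"
```

```text
time_s: 2.7
tcp_pos: [0.4963, 0.033, 0.1234]
ee_rot: [179.9, 20.3, 168.1]
wrist_force: [1.4, 0.3, 0.3]
finger_gap: -0.0002
grasp_force: 0.0
tester tcp [-0.1366  0.0647  0.1234]
tcp [0.4963 0.033  0.1234] rot [179.9  20.3 168.1] t 2.7 F [1.4 0.3 0.3] zdir [ 0.34 -0.   -0.94]
dist 0.054 row [0.054, 0.001, 0.122] [0.0, 0.012, -0.007]
```

```bash
python3 -m inch '[0.054,0,0.122,0,0,0,0.054,0,0.122,0,0,0,0.054,0,0.122,0,0,0]'; python3 - <<'E'
from h import *
t();go(W(-.04,.065,.070),tilt=20)
cv2.imwrite("pics/s2.png",cv2.resize(optics.snapshot("side")[130:310,200:440],None,fx=2.8,fy=2.8,interpolation=2))
E
```

```text
time_s: 3.0
tcp_pos: [0.4909, 0.0328, 0.0679]
ee_rot: [-180.0, 20.1, 168.0]
wrist_force: [-0.2, 0.6, 0.6]
finger_gap: -0.0001
grasp_force: 0.0
tester tcp [-0.1419  0.0633  0.0679]
tcp [0.4909 0.0328 0.0679] rot [-180.    20.1  168. ] t 3.0 F [-0.2  0.6  0.6] zdir [ 0.34 -0.   -0.94]
dist 0.102 row [-0.241, 0.005, 0.082] [-0.004, 0.002, -0.01]
```

View pics/s2.png

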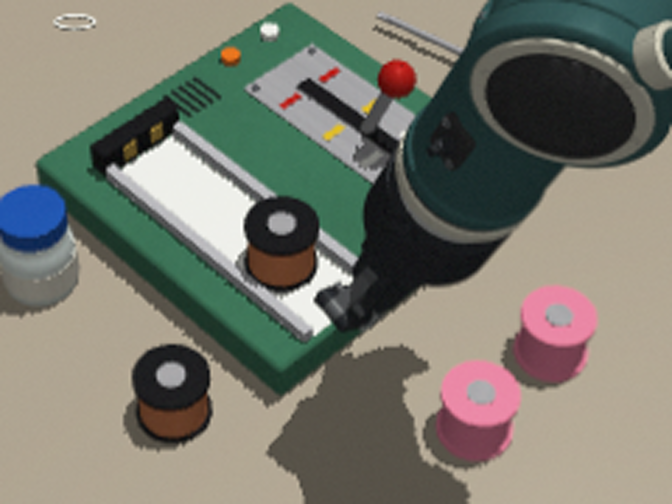

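The tip is in the channel behind the coil, clear of the walls and the pink decoys. Now I push.

```bash
python3 -m inch '[-0.024,0.001,0.007,0,0,0,-0.048,0.002,0.015,0,0,0,-0.072,0.003,0.024,0,0,0,-0.096,0.004,0.033,0,0,0,-0.117,0.005,0.04,0,0,0]'; python3 -m inch '[-0.02,0.001,0.0073,0,0,0,-0.04,0.001,0.0146,0,0,0,-0.06,0.002,0.022,0,0,0,-0.08,0.002,0.029,0,0,0,-0.1,0.002,0.036,0,0,0]'; python3 -c "
from h import *
t();go(W(0.0,.065,.070),tilt=20)"
```

```text
time_s: 3.55
tcp_pos: [0.5399, 0.0247, 0.0682]
ee_rot: [-180.0, 20.0, 168.0]
wrist_force: [-3.1, 1.0, 1.6]
finger_gap: 0.0005
grasp_force: 1.5
time_s: 4.05
tcp_pos: [0.5814, 0.0168, 0.068]
ee_rot: [-180.0, 20.0, 168.0]
wrist_force: [-1.5, 0.7, 0.3]
finger_gap: -0.0
grasp_force: 0.5
tester tcp [-0.0501  0.0661  0.068 ]
tcp [0.5814 0.0168 0.068 ] rot [-180.   20.  168.] t 4.05 F [-1.5  0.7  0.3] zdir [ 0.34 -0.   -0.94]
dist 0.05 row [-0.119, -0.002, 0.038] [-0.003, 0.002, -0.008]
```

```bash
python3 -m inch '[-0.022,0,0.0075,0,0,0,-0.044,0,0.015,0,0,0,-0.066,0,0.0225,0,0,0,-0.088,0,0.03,0,0,0,-0.108,0,0.0375,0,0,0]'; python3 -c "
from h import *
t()"; python3 -m inch '[-0.006,0,0.002,0,0,0,-0.012,0,0.004,0,0,0,-0.018,0,0.006,0,0,0]';python3 - <<'E'
from h import *
t()
cv2.imwrite("pics/s3.png",cv2.resize(optics.snapshot("side")[130:310,200:440],None,fx=2.8,fy=2.8,interpolation=2))
E
```

```text
time_s: 4.55
tcp_pos: [0.6264, 0.0073, 0.069]
ee_rot: [180.0, 20.1, 168.0]
wrist_force: [-2.3, 0.1, -0.5]
finger_gap: -0.0003
grasp_force: 0.4
tester tcp [-0.004   0.0659  0.069 ]
time_s: 4.85
tcp_pos: [0.6327, 0.0059, 0.0692]
ee_rot: [-180.0, 20.0, 168.0]
wrist_force: [-2.0, 0.3, 2.2]
finger_gap: 0.0001
grasp_force: 1.2
tester tcp [0.0024 0.0658 0.0692]
```

View pics/s3.png

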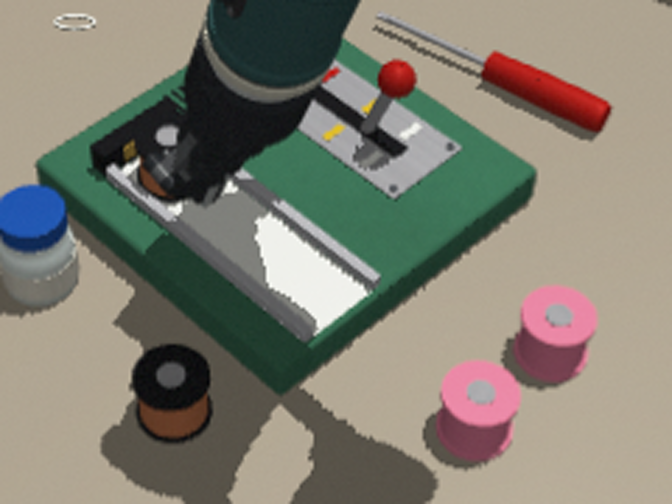

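The coil is still upright and near the stop, but not yet touching. I continue in small steps until the force rises.

```bash
for i in 1; do python3 -m inch '[-0.006,0,0.002,0,0,0,-0.012,0,0.004,0,0,0]'; done | grep force; python3 -m inch '[-0.006,0,0.002,0,0,0,-0.01,0,0.0035,0,0,0]' | grep -E "pos|force"; python3 -c "
from h import *
t()"
```

```text
wrist_force: [-1.8, 0.1, 0.8]
grasp_force: 0.8
tcp_pos: [0.6395, 0.0044, 0.0686]
wrist_force: [-16.7, 4.4, 11.4]
grasp_force: 8.2
tester tcp [0.0094 0.0656 0.0686]
```

The force jumped to about 17 N at the expected place, so the coil is seated. I back off and rise.

```bash
python3 -m inch '[0.015,0,-0.005,0,0,0,0.06,0,-0.022,0,0,0,0.14,0,-0.05,0,0,0,0.14,0,-0.05,0,0,0]' | grep force; python3 -c "
from h import *
t();go(W(-.09,.065,.20),tilt=0)"
```

```text
wrist_force: [-0.6, 0.3, -0.6]
grasp_force: 0.0
tester tcp [-0.052   0.0654  0.067 ]
tcp [0.5793 0.0166 0.067 ] rot [-179.9   19.8  168.1] t 5.7 F [-0.6  0.3 -0.6] zdir [ 0.  0. -1.]
dist 0.138 row [-0.023, -0.002, -0.345] [-0.004, 0.69, -0.008]
```

```bash
python3 -m inch '[-0.023,0,-0.345,0,0.69,0,-0.023,0,-0.345,0,0.69,0,-0.023,0,-0.345,0,0.69,0,-0.023,0,-0.345,0,0.69,0,-0.023,0,-0.345,0,0.69,0]' | grep force; python3 - <<'E'
from h import *
t();go(W(-.1,-.065,.18),tilt=0)
a=optics.snapshot("side")[130:310,200:440];b=optics.snapshot("scene")[170:350,100:340]
cv2.imwrite("pics/s4.png",cv2.resize(np.hstack([a,b]),None,fx=1.6,fy=1.6,interpolation=2))
E
```

```text
wrist_force: [-0.2, -0.3, -0.6]
grasp_force: 0.0
tester tcp [-0.083   0.0666  0.205 ]
tcp [0.5492 0.024  0.205 ] rot [179.9   0.8 168. ] t 6.2 F [-0.2 -0.3 -0.6] zdir [ 0.  0. -1.]
dist 0.135 row [0.042, -0.329, 0.062] [0.003, 0.026, -0.01]
```

View pics/s4.png

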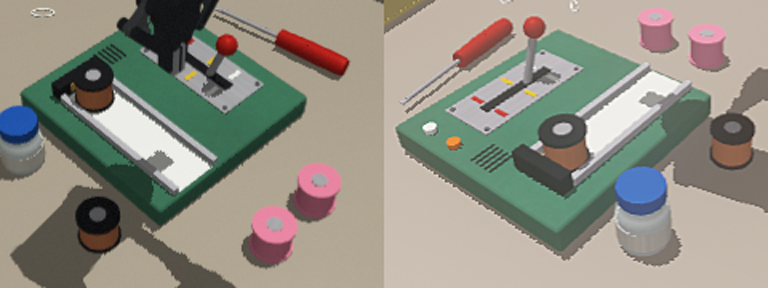

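Both views show the coil upright against the stop (side top at about (257.5,176), scene top at (452,254)). I compute its position as the arm goes to the lever.

```bash
python3 -m inch '[0.042,-0.329,0.062,0,0,0,0.042,-0.329,0.062,0,0,0,0.042,-0.329,0.062,0,0,0,0.042,-0.329,0.062,0,0,0]' | grep force; python3 - <<'E'
from h import *
t();go(W(-.1,-.065,.113),tilt=0)
p=two(optics.calibration("side"),(257.5,176.3),optics.calibration("scene"),(100+(563-384)/1.6,170+131/1.6))
a=np.radians(11.7);R=np.array([[np.cos(a),-np.sin(a)],[np.sin(a),np.cos(a)]]);print(p,R@(p[0][:2]-C))
E
```

```text
wrist_force: [-0.0, 0.0, 0.1]
grasp_force: 0.0
tester tcp [-0.1069 -0.0685  0.1727]
tcp [ 0.4984 -0.1034  0.1727] rot [-1.799e+02 -1.000e-01  1.678e+02] t 6.7 F [-0.   0.   0.1] zdir [ 0.  0. -1.]
dist 0.06 row [-0.017, 0.009, 0.149] [-0.003, -0.003, -0.017]
(array([ 0.67982933, -0.00569938,  0.07239412]), np.float64(0.002886216466509567)) [0.05091801 0.06395495]
```

The coil is at x = 51, y = 64 mm, which is seated. Now the lever.

```bash
python3 -m inch '[-0.01,0.006,0.15,0,0,-0.017,-0.01,0.006,0.15,0,0,-0.017,-0.01,0.006,0.15,0,0,-0.017]' | grep force; python3 -c "
from h import *
t();go(W(-.06,-.065,.114),tilt=0)"
```

```text
wrist_force: [0.1, 0.4, -0.4]
grasp_force: 0.0
tester tcp [-0.1026 -0.0623  0.1131]
tcp [ 0.5039 -0.0982  0.1131] rot [180.   -0.2 168.6] t 7.0 F [ 0.1  0.4 -0.4] zdir [ 0.  0. -1.]
dist 0.043 row [-0.106, -0.007, -0.003] [0.001, -0.007, 0.009]
```

```bash
python3 -m inch '[-0.03,-0.004,0,0,0,0,-0.06,-0.007,0,0,0,0,-0.085,-0.007,0,0,0,0,-0.105,-0.007,0,0,0,0,-0.12,-0.007,0,0,0,0]' | grep force; python3 -c "
from h import *
t()"; python3 -m inch '[-0.02,0,-0.003,0,0,0,-0.04,0,-0.006,0,0,0,-0.06,0,-0.008,0,0,0,-0.08,0,-0.008,0,0,0,-0.1,0,-0.006,0,0,0]' | grep force; python3 -c "
from h import *
t();go(W(.015,-.065,.105),tilt=0)"
```

```text
wrist_force: [-3.8, 0.1, 1.7]
grasp_force: 1.6
tester tcp [-0.0503 -0.0655  0.1184]
wrist_force: [-2.1, 0.4, 0.7]
grasp_force: 1.3
tester tcp [-0.0132 -0.0654  0.1194]
tcp [ 0.5908 -0.1193  0.1194] rot [ 1.800e+02 -1.000e-01  1.685e+02] t 8.0 F [-2.1  0.4  0.7] zdir [ 0.  0. -1.]
dist 0.032 row [-0.071, 0.001, 0.036] [0.0, -0.002, 0.008]
```

```bash
python3 -m inch '[-0.018,0,0.009,0,0,0,-0.036,0,0.018,0,0,0,-0.052,0,0.027,0,0,0,-0.066,0,0.036,0,0,0,-0.076,0,0.042,0,0,0]' | grep force; python3 -c "
from h import *
t()"; python3 -m inch '[-0.006,0,0,0,0,0,-0.01,0,0,0,0,0]' | grep force; python3 -c "
from h import *
t()"
```

```text
wrist_force: [-15.2, 1.6, 10.3]
grasp_force: 7.5
tester tcp [ 0.0172 -0.0653  0.1023]
wrist_force: [-19.1, 2.5, 12.5]
grasp_force: 9.5
tester tcp [ 0.0176 -0.0653  0.1016]
```

The force rose at the hard stop, where expected (TCP x = 17 mm). I back off straight, rise clear, and check.

```bash
python3 -m inch '[0.03,0,0,0,0,0,0.15,0,0,0,0,0,0.25,0,0,0,0,0,0.28,0,-0.3,0,0,0,0.28,0,-0.4,0,0,0]' | grep force; python3 -m inch '[0.1,0,-0.15,0,0,0,0.1,0,-0.15,0,0,0,0.1,0,-0.15,0,0,0,0.1,0,-0.15,0,0,0,0.1,0,-0.15,0,0,0]'; python3 - <<'E'
from h import *
t()
a=optics.snapshot("side")[100:310,180:440];b=optics.snapshot("scene")[150:360,90:350]
cv2.imwrite("pics/s5.png",cv2.resize(np.hstack([a,b]),None,fx=1.5,fy=1.5,interpolation=2))
E
```

```text
wrist_force: [1.8, -0.1, 1.7]
grasp_force: 0.0
time_s: 9.7
tcp_pos: [0.4802, -0.0969, 0.2602]
ee_rot: [180.0, 0.2, 168.5]
wrist_force: [0.0, 0.0, 0.0]
finger_gap: -0.0001
grasp_force: 0.0
tester tcp [-0.126  -0.0658  0.2602]
```

View pics/s5.png

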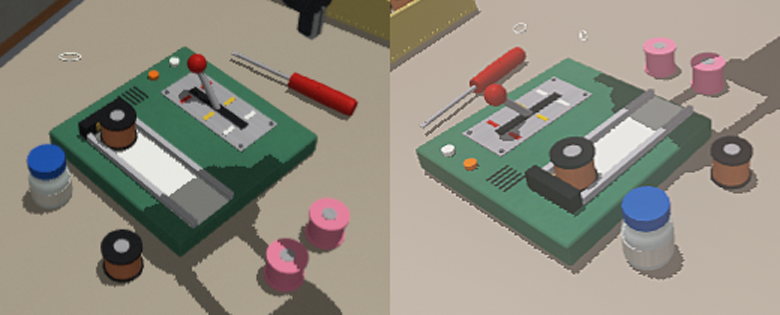

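The lever leans to the rear at the red mark (knob at about (311,142) in side and (160,213) in scene). The coil is against the stop, and the spare, jar and screwdriver look untouched. I check the knob's position, then hand in.

```bash
python3 - <<'E'
from h import *
p,e=two(optics.calibration("side"),(311.3,142),optics.calibration("scene"),(160,213.3))
a=np.radians(11.7);R=np.array([[np.cos(a),-np.sin(a)],[np.sin(a),np.cos(a)]]);k=R@(p[:2]-C);print(k,p[2],e)
if k[0]>.033: print(order.sign_off())
E
```

```text
[ 0.04006635 -0.06850295] 0.08491887678073812 0.0012016408382629047
the job is handed in; nothing more can be done
None
```

The job is handed in after about 10 s of robot time: the coil sits upright against the black back stop (measured x = 51, y = 64 mm), and the lever stayed at its second stop on release (knob at x = 40 mm, 41 expected); I left the spare coil, jar and screwdriver alone.

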